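# Walnut collar off the skewed mandrel

### The job

Slide the walnut collar off the free end of the steel mandrel, feeling your way along the rod, which is clamped a little out of true and slightly bent: pull gently and never let the collar bear on it with more than about 14 N. Then lay the collar gently, without dropping it, in the empty green-railed cradle, resting on both rails, axis along them and about midway along, and let go. Leave the stand, the finished collars and everything else on the bench as they are.

Things in the scene. Friction and masses are not known exactly. Their poses are not given: they have to be found in the camera images.
- stand: Finishing stand, fixed to the bench: wooden foot 120 x 100 mm, steel post, black ball clamp on top and, from it, a bare steel mandrel (round rod, 16 mm diameter) that sticks out to the stand's -y side and ends free there. Origin: at bench height, 10 mm from the post axis towards -y. z is up. The foot and clamp stay within 60 mm of the origin in x and y.
- clamp (a point): Centre of the black ball clamp on the stand, up to 30 mm around it in x and 20 mm in z. The rod was clamped out of true: from it the rod runs sideways off the stand's -y by up to 6 degrees either way and upward by 1 to 5. Near mid-length it is also bent by 6 degrees, some way round. Neither is measured. The rod does not yield: a collar dragged off its line binds, and over 14 N mars it.
- rod_start (a point): Point on the mandrel's centre line, 70 mm from the stand's origin towards its -y and 130 mm above the bench, where the collar hangs at the start. Its axes are the stand's, not the skewed rod's. The free end is 120 mm further along the rod (radius 8 mm), the bend 45 mm; 28 mm behind the point a brass shoulder of 32 mm diameter sits on the rod.
- collar: Dark walnut collar: smooth ring, 48 mm outer diameter, 32 mm long, bore 21 mm, 35 to 70 g, hanging loose on the mandrel. Origin: its centre, at the start about 2.5 mm below rod_start, within 3 mm of it along the rod. y: the ring's axis, at the start roughly along the stand's y (2.5 mm of play all round: it need not follow the rod's skew).
- cradle_empty: Fixed wooden cradle, the one with green rails and nothing on it: board 68 mm across (its x) by 80 mm along (its y), 12 mm thick, with two rails along y, each 12 mm wide and 10 mm high, their inner faces 30 mm apart, rail tops 22 mm over the bench. Origin: centre of its underside on the bench. The collar lies on the two rails with its axis along y; its centre is then 41 mm above the bench.
- cradle_b: Fixed wooden cradle with grey rails, taken: board 68 mm across (its x) by 80 mm along (its y), 12 mm thick, with two rails along y, each 12 mm wide and 10 mm high, their inner faces 30 mm apart, rail tops 22 mm over the bench. Origin: centre of its underside on the bench.
- cradle_c: Fixed wooden cradle with grey rails, taken: board 68 mm across (its x) by 80 mm along (its y), 12 mm thick, with two rails along y, each 12 mm wide and 10 mm high, their inner faces 30 mm apart, rail tops 22 mm over the bench. Origin: centre of its underside on the bench.
- collar_b: Finished light maple collar, same size as the walnut one, lying in cradle_b. Origin: its centre. Leave it.
- collar_c: Finished light maple collar, same size, lying in cradle_c. Origin: its centre. Leave it.
- tape: Yellow tape roll lying flat, 90 mm across, 24 mm high. Origin: centre of underside.
- glue: White glue bottle, 54 mm across, 140 mm high. Origin: centre of underside.
- jar: Amber jar, 68 mm across, 80 mm high. Origin: centre of underside.
- sanding_block: Cork sanding block 60 x 100 x 30 mm. Origin: centre of underside.
- screwdriver: Screwdriver lying on the bench. Origin: on its underside near the middle.
- brush: Brush lying on the bench. Origin: on its underside near the middle.
Not all that is in view belongs to the job. Leave any blue, pink or red look-alike of the collar alone.

How it is judged:
By the outcome, as a careful person would: the job done as asked, in the order asked, and still so for the second after the job is handed in, with the robot touching nothing.
It also fails if it takes over 72 s, if anything falls off the work surface, if the arm or the gripper's body presses on something with over 40 N, if the wrist force passes 120 N, or if a joint passes its speed limit or range.

### The arm

A 6-joint arm with a two-finger parallel gripper is mounted at the origin on the work surface. World frame = base frame: x ahead of the robot, y to its left, z up, the work surface at z = 0. Lengths are in m, angles in rad, forces in N, time in s.
With the tool pointing down it reaches from about 0.375 to 0.975 m from the base axis. Payload 3.8 kg.
Tool frame: the origin (TCP) lies on the centre line of the jaws, within the pads' length; the fingertips stand 17 mm ahead of it and the grasp point (between the pads) lies 2 mm behind it (bot.tip_extent is the distance from the TCP to the fingertips, in m); z points along the fingers, y is the line along which they close (so a half turn about z gives the same grasp; the last joint's range is limited). The gripper opens to 85 mm and grips with 20 to 120 N. Pads are 22 mm wide; open, the fingers measure 114 mm over their backs; the gripper's body (76 mm by 85 mm) begins 54 mm behind the grasp point. The pads swing forward as they close: fully open they stand 13 mm farther back than shut.
Start: joints at [1.282, 0.264, 1.604, -0, 1.274, -0.037], TCP at [0.168, 0.654, 0.248] pointing down, gripper open.
Joint ranges: [-2.63, 2.63], [-0.94, 2.18], [0.31, 2.57], [-1.31, 4.45], [0, 2.66], [-2.55, 2.55]. Speed limits (rad/s): [2.57, 2.57, 3.14, 3.14, 3.14, 3.14].

### API

Orientations are given as a rotation vector (axis times angle).
In Python, from workcell import readout, read_camera, finish_job, bot gives the robot as it stands.
- The arm moves only by the tool jog_arm, never from a script. Its argument "deltas" is one flat list of numbers, 7 for each row, row after row: the shift along the tool's x, y, z in m, then the turn, a rotation vector about the tool's x, y, z in degrees, then the gripper command: -1 is shut, 1 is fully open, values between are in proportion. A call has 1 to 8 rows; each row is the pose to reach, as a shift and turn from the pose commanded when the call began, along the tool's axes at that moment; what a row does not reach only later rows make up. A row lasts 1/10 s, in which the tool goes at most 50 mm and 8.59 degrees, less where a joint would pass 70% of its speed; a pose out of reach is approached as far as the arm can. A call with a gripper value outside its range is refused whole. The fingers move at their own pace and stop on an object; "squeeze" is the grip in N (left out, the last holds). Time passes only in rows, so rows that repeat a pose let the fingers close. It gives the time, the measured TCP pose, the force, the opening and the grip force at its end, in the units of the state.
- readout.read_state(): the state, without advancing time (a new reading comes with each control period).
- read_camera(name): name is "side" or "top"; returns a dict with "color" (480x640x3 uint8, blue, green, red), "fx", "fy", "cx", "cy" (pixels), "origin" and "attitude" of the camera in the world. Camera axes: x right, y down, z forward; pixel columns grow to the right and rows downward; lengths in m; the calibration is good to about 2 mm. A picture is of the moment at which its call begins. There is no depth.
- finish_job(): hands the job in; it is judged then, once.
The state is a dict: "time": time; "q": joint angles; "joint_vel": joint speeds; "joint_torque": joint torques, N m; "tool_pos": TCP position; "tcp_rot": TCP orientation; "wrist_force": force on the tool from outside, world axes, zero at the start; "torque": the same for the moment, N m; "width": opening from 0.0 (shut) to 1.0 (fully open); "grip_force": force on a finger pad.
Only numpy, scipy, OpenCV 4.12 (cv2) and the standard library are available. Lean on these libraries where they do the work, as an engineer would, in place of code of your own. Each camera call takes 0.05 s, during which the arm holds its last target. There are 200 camera calls.

## Working session

There is one attempt and no reset: what is moved stays moved. The work goes in short steps, Python scripts to look and compute and a tool call to move; the robot and the scene stay as the last step left them, time stands still between calls to the robot, and variables do not carry over. Pictures are saved under pics/ and viewed, at most 10 in all, crops included, and the job is handed in when it is done.

Besides the shell and the picture viewer there is one more tool, called after "Request:" in YAML: its name, and indented under it one key for each argument. jog_arm: Moves the arm, as the interface text tells. Its arguments: {"type":"object","properties":{"deltas":{"type":"array"},"squeeze":{"type":"number"}},"required":["deltas"]}

```bash
mkdir -p pics; ls
cat > h.py <<'E'
import numpy as np, cv2, json
from scipy.spatial.transform import Rotation as R
from workcell import readout, read_camera, finish_job, bot
def shot(name,fn):
    c=read_camera(name); cv2.imwrite('pics/'+fn,c['color']); return c
def att(c):
    a=np.array(c['attitude'],float)
    if a.shape==(3,3): return a
    return R.from_rotvec(a).as_matrix() if a.size==3 else R.from_quat(a).as_matrix()
def ray(c,u,v):
    d=att(c)@np.array([(u-c['cx'])/c['fx'],(v-c['cy'])/c['fy'],1.]); return np.array(c['origin'],float),d/np.linalg.norm(d)
def onz(c,u,v,z):
    o,d=ray(c,u,v); return o+d*(z-o[2])/d[2]
def proj(c,p):
    q=att(c).T@(np.array(p,float)-np.array(c['origin'])); return np.array([c['fx']*q[0]/q[2]+c['cx'],c['fy']*q[1]/q[2]+c['cy']])
def tri(c1,p1,c2,p2):
    o1,d1=ray(c1,*p1);o2,d2=ray(c2,*p2)
    s=np.linalg.lstsq(np.c_[d1,-d2],o2-o1,rcond=None)[0]
    a,b=o1+s[0]*d1,o2+s[1]*d2; return (a+b)/2,np.linalg.norm(a-b)
E
python3 - <<'E'
from h import *
for n in('top','side'):
    c=shot(n,n+'0.png'); print({k:v for k,v in c.items() if k!='color'})
print(readout.read_state())
E
```

```text
pics
{'fx': 606.5210421085777, 'fy': 606.5210421085777, 'cx': 329.2295492121721, 'cy': 246.50789891237926, 'origin': array([ 0.35201808, -0.01072324,  1.38678255]), 'attitude': array([-2.12470019,  2.16146184, -0.15583806])}
{'fx': 441.5629633178912, 'fy': 441.5629633178912, 'cx': 318.3934568854967, 'cy': 240.03830105620915, 'origin': array([0.47104737, 0.87643477, 0.5939915 ]), 'attitude': array([-0.10648841,  2.63829374, -1.60916993])}
{'time': 0.1, 'q': array([ 1.28210216e+00,  2.64721740e-01,  1.60526299e+00,  2.00708754e-06,
        1.27371423e+00, -3.68664791e-02]), 'joint_vel': array([ 0.00036604, -0.00269298, -0.00334214, -0.0015764 ,  0.00259154,
        0.00089754]), 'joint_torque': array([ 9.21813225e-04, -5.16699922e+01, -3.68595278e+01, -1.37171769e-04,
        6.18447419e-03, -1.45784969e-05]), 'tool_pos': array([0.16798905, 0.65309893, 0.2470431 ]), 'tcp_rot': array([-0.39448319, -3.11637934,  0.00326401]), 'wrist_force': array([-0.66445176,  0.2269092 , -0.14487411]), 'torque': array([-0.07932772, -0.03431614,  0.00500704]), 'grip_force': 0.0, 'width': 0.9970130729739506}
```

View pics/top0.png

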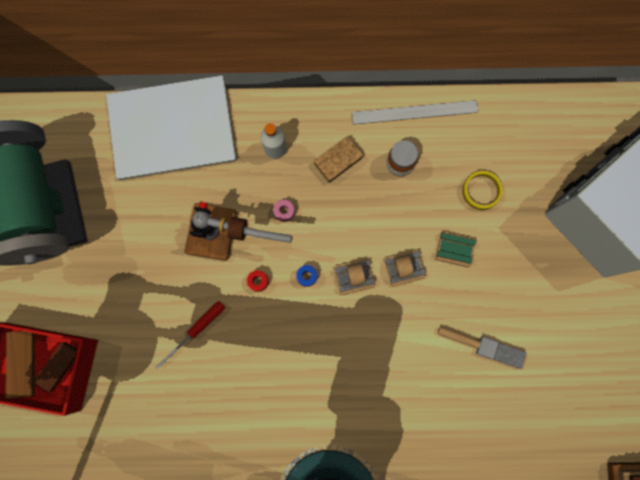

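View pics/side0.png

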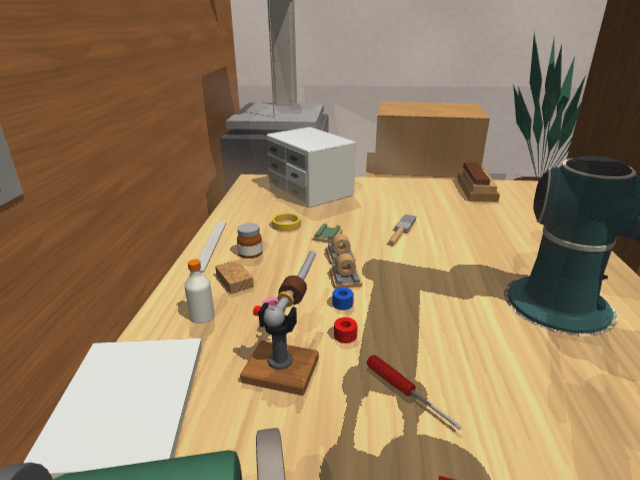

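The top view shows the stand foot at about (210,231), the walnut collar at (237,229), the rod's free end at (291,239) and the green cradle at (456,248). The arm's links aren't drawn, only their shadows. I'll take closer crops.

Run:
```python
import cv2,numpy as np
t=cv2.imread('pics/top0.png'); s=cv2.imread('pics/side0.png')
def cr(im,x,y,w,h,k): return cv2.resize(im[y:y+h,x:x+w],None,fx=k,fy=k,interpolation=cv2.INTER_CUBIC)
a=cr(t,180,195,130,75,6); b=cr(t,430,225,55,45,6)
cv2.imwrite('pics/c1.png',a)
s1=cr(s,250,240,80,75,7.0); s2=cr(s,305,215,35,75,7.0)
cv2.imwrite('pics/c2.png',np.hstack([s1,s2[:, :235]])); cv2.imwrite('pics/c3.png',cr(t,430,225,55,45,8))
```

```text
(no output)
```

View pics/c1.png

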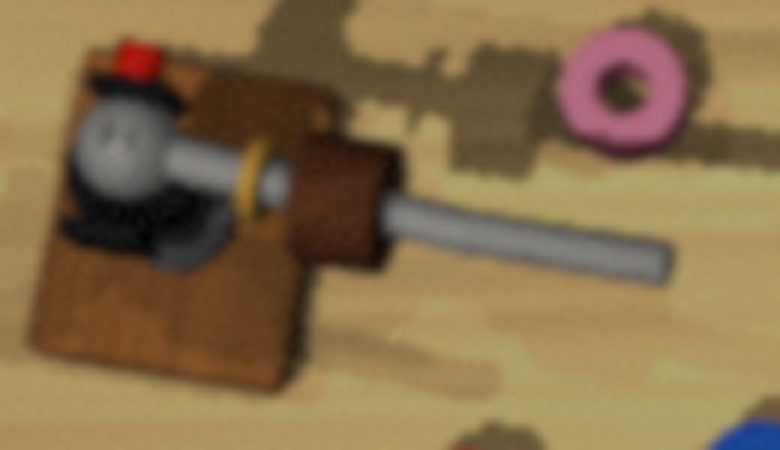

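View pics/c2.png

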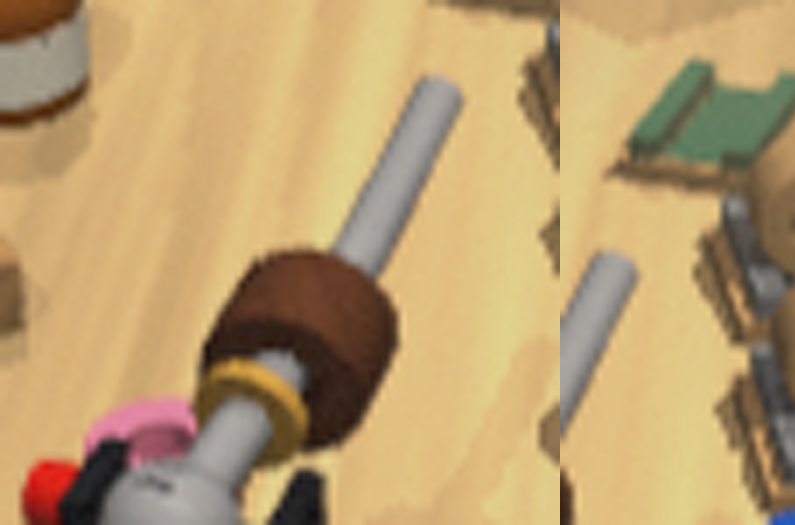

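View pics/c3.png

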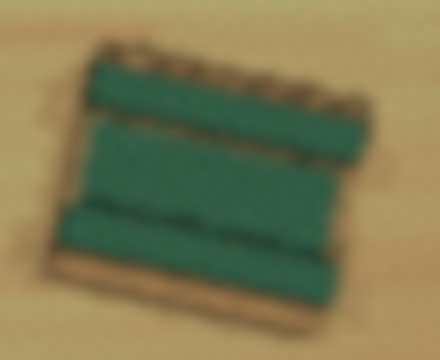

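The crops give clear centre-line points on the rod, the tip in both views, and the foot and cradle corners. The cradle and stand are both turned about 10° in the image. Next I fit a model of the stand, rod and cradle to these points.

```bash
cat > fit.py <<'E'
from h import *
from scipy.optimize import least_squares
c=dict(
top={'fx':606.5210421,'fy':606.5210421,'cx':329.22955,'cy':246.5079,'origin':[0.35201808,-0.01072324,1.38678255],'attitude':[-2.12470019,2.16146184,-0.15583806]},
side={'fx':441.56296,'fy':441.56296,'cx':318.39346,'cy':240.0383,'origin':[0.47104737,0.87643477,0.5939915],'attitude':[-0.10648841,2.63829374,-1.60916993]})
px=lambda P,o,k:(np.array(P,float)+.5)/k-.5+o
T=lambda P:px(P,(180,195),6); S=lambda P:px(P,(250,240),7)
def model(p):
    x,y,yaw,s,u,phi,h=p
    Rs=R.from_euler('z',yaw).as_matrix(); st=np.array([x,y,0]); rs=st+Rs@[0,-.07,.13]
    d1=Rs@np.array([np.sin(s)*np.cos(u),-np.cos(s)*np.cos(u),np.sin(u)])
    a=np.cross(d1,[0,0,1]); a/=np.linalg.norm(a); b=np.cross(a,d1)
    d2=np.cos(np.radians(6))*d1+np.sin(np.radians(6))*(np.cos(phi)*a+np.sin(phi)*b)
    return Rs,st,rs,d1,d2
def pt(rs,d1,d2,t): return rs+d1*min(t,.045)+d2*max(t-.045,0)
foot=[((88,50),(1,1)),((340,95),(1,-1)),((285,390),(-1,-1)),((35,345),(-1,1))]
topl=[(200,163),(387,213),(430,222),(500,236),(550,244.5),(600,253)]
sidel=[(232,440),(283,375),(354,262),(375,221),(400,170),(420,131)]
def res(p):
    Rs,st,rs,d1,d2=model(p); r=[]
    for cam,F,tip,L in(('top',T,(666,263),topl),('side',S,(443,86),sidel)):
        C=c[cam]; r+=list((proj(C,pt(rs,d1,d2,.12))-F(tip)))
        pp=np.array([proj(C,pt(rs,d1,d2,t)) for t in np.linspace(-.05,.12,341)])
        for q in L:
            e=pp-F(q); i=np.argmin((e**2).sum(1)); i=min(max(i,1),339); t=pp[i+1]-pp[i-1]; t/=np.linalg.norm(t)
            r.append(e[i]@[-t[1],t[0]])
    for q,(a,b) in foot:
        r+=list(.5*(proj(c['top'],st+Rs@[a*.05 if swap else a*.06,b*.06+.01 if swap else b*.05+.01,p[6]])-T(q)))
    for cam,F,q in(('top',T,(254,178)),('side',S,(252,411))): r+=list(.4*(proj(c[cam],pt(rs,d1,d2,-.028))-F(q)))
    return np.array(r)
if __name__=='__main__':
    for swap in(0,1):
      for phi in(0,1.57,3.14,-1.57):
        f=least_squares(res,[.4,.2,-.2,0,.05,phi,.02],x_scale=[.01,.01,.05,.05,.05,.5,.01])
        print(swap,f.cost.round(2),np.round(f.x,4)); 
        if swap==0 and(phi==0 or f.cost<best.cost): best=f
        if swap==1 and f.cost<best.cost: best=f; bs=1
    Rs,st,rs,d1,d2=model(best.x); swap=1 if best.cost<9e9 and 'bs' in dir() else 0
    print(np.round(res(best.x),2)); print('rs',rs,'d1',d1,'d2',d2,'tip',pt(rs,d1,d2,.12))
    E=lambda P:px(P,(430,225),8)
    g=[((97,62),(1,1)),((372,105),(1,-1)),((330,305),(-1,-1)),((58,246),(-1,1))]
    def rc(p):
        Rz=R.from_euler('z',p[2]).as_matrix()
        return np.concatenate([proj(c['top'],np.array([p[0],p[1],0])+Rz@[a*.027,b*.04,.022])-E(q) for q,(a,b) in g])
    f=least_squares(rc,[.35,-.28,-.2]); print('cradle',f.x,np.round(f.fun,2))
E
python3 fit.py
```

```text
0 1.43 [ 0.5961  0.2548 -0.1878 -0.0993  0.1142 -4.0194  0.0074]
0 1.43 [ 0.5961  0.2548 -0.1878 -0.0993  0.1142  2.2637  0.0074]
0 1.43 [ 5.961e-01  2.548e-01 -1.878e-01 -9.930e-02  1.142e-01  8.547e+00
  7.400e-03]
0 1.43 [ 0.5961  0.2548 -0.1878 -0.0993  0.1142 -4.0194  0.0074]
1 17.72 [ 0.5965  0.2549 -0.1933 -0.0937  0.1145 -4.019   0.0049]
1 17.72 [ 0.5965  0.2549 -0.1933 -0.0937  0.1145  2.2643  0.0049]
1 17.72 [ 5.9650e-01  2.5490e-01 -1.9330e-01 -9.3700e-02  1.1450e-01  8.5474e+00
  4.9000e-03]
1 17.72 [ 0.5965  0.2549 -0.1933 -0.0937  0.1145 -4.0189  0.0049]
[-0.21  0.24 -0.13 -0.43 -0.1   0.02  0.04  0.05 -0.3   0.14  0.53 -0.41
  0.05  0.11  0.08 -0.06  0.27 -0.09  0.35 -0.28 -0.09  0.41 -0.59  0.5
  0.87  0.1  -0.02  0.35]
rs [0.58301186 0.18604218 0.13      ] d1 [-0.28128357 -0.95282928  0.11399961] d2 [-0.21310575 -0.95772231  0.19327163] tip [0.55437117 0.07133568 0.14962535]
cradle [ 0.54951533 -0.29729867 -0.22024219] [-0.62 -0.31 -0.36  1.29  0.9  -0.65  0.08 -0.33]
```

```bash
cat > fit2.py <<'E'
import fit; from fit import *
fit.swap=0
import copy
c0=copy.deepcopy(c)
def res2(p):
    r=[]
    for i,k in enumerate(('top','side')):
        o=p[7+6*i:13+6*i]; c[k]['origin']=list(np.array(c0[k]['origin'])+o[:3]); c[k]['attitude']=(R.from_rotvec(o[3:])*R.from_rotvec(c0[k]['attitude'])).as_rotvec()
        r+=list(o[:3]/.0015)+list(o[3:]/.002)
    return np.r_[res(p[:7])/.35,r]
lo=-np.inf*np.ones(19);hi=-lo;lo[3],hi[3]=-.105,.105;lo[4],hi[4]=.0175,.0873
for phi in(0,1.57,3.14,4.7):
    f=least_squares(res2,np.r_[.596,.255,-.19,-.08,.07,phi,.015,np.zeros(12)],bounds=(lo,hi),x_scale=np.r_[.01,.01,.05,.05,.05,.5,.01,np.ones(12)*.002])
    Rs,st,rs,d1,d2=model(f.x); print(f.cost.round(2),np.round(f.x,4),rs.round(4),d1.round(4),d2.round(4),pt(rs,d1,d2,.12).round(4))
cov=np.linalg.pinv(f.jac.T@f.jac); print(np.sqrt(np.diag(cov))[:7])
E
python3 fit2.py
cat > go.py <<'E'
from h import *
def Rtool(d):  # tool x = -d, z mostly down
    x=-np.array(d)/np.linalg.norm(d); z=np.array([0,0,-1.]); z-=x*(z@x); z/=np.linalg.norm(z)
    return np.c_[x,np.cross(z,x),z]
def delta(pos,Rt):
    s=readout.read_state(); R0=R.from_rotvec(s['tcp_rot']).as_matrix()
    print('t',round(s['time'],2),'shift mm',np.round(1000*R0.T@(np.array(pos)-s['tool_pos']),1),'turn deg',np.degrees(R.from_matrix(R0.T@Rt).as_rotvec()).round(2))
E
python3 - <<'E'
from go import *
d=[-.281,-.953,.09]; delta(np.array([.583,.186,.215]),Rtool(d))
E
```

```text
t 0.1 shift mm [-518.3 -348.9   32.7] turn deg [ 4.06 -3.92 91.93]Traceback (most recent call last):
  File "fit2.py", line 14, in <module>
    Rs,st,rs,d1,d2=model(f.x); print(f.cost.round(2),np.round(f.x,4),rs.round(4),d1.round(4),d2.round(4),pt(rs,d1,d2,.12).round(4))
                   ~~~~~^^^^^
  File "fit.py", line 9, in model
    x,y,yaw,s,u,phi,h=p
    ^^^^^^^^^^^^^^^^^
ValueError: too many values to unpack (expected 7)
```

```bash
sed -i 's/model(f.x)/model(f.x[:7])/' fit2.py; python3 fit2.py
```

```text
10.41 [ 5.9540e-01  2.5490e-01 -1.9110e-01 -8.5900e-02  8.7300e-02  2.2118e+00
  4.0000e-03 -0.0000e+00 -2.0000e-04  1.0000e-04 -4.0000e-04  7.0000e-04
 -0.0000e+00  0.0000e+00  2.0000e-04 -8.0000e-04  1.6000e-03  0.0000e+00
 -0.0000e+00] [0.5821 0.1862 0.13  ] [-0.2724 -0.9582  0.0872] [-0.2088 -0.963   0.1702] [0.5542 0.0709 0.1467]
10.41 [ 5.9540e-01  2.5490e-01 -1.9110e-01 -8.5900e-02  8.7300e-02  2.2118e+00
  4.0000e-03 -0.0000e+00 -2.0000e-04  1.0000e-04 -4.0000e-04  7.0000e-04
 -0.0000e+00  0.0000e+00  2.0000e-04 -8.0000e-04  1.6000e-03  0.0000e+00
 -0.0000e+00] [0.5821 0.1862 0.13  ] [-0.2724 -0.9582  0.0872] [-0.2088 -0.963   0.1702] [0.5542 0.0709 0.1467]
10.41 [ 5.9540e-01  2.5490e-01 -1.9110e-01 -8.5900e-02  8.7300e-02  2.2118e+00
  4.0000e-03 -0.0000e+00 -2.0000e-04  1.0000e-04 -4.0000e-04  7.0000e-04
 -0.0000e+00  0.0000e+00  2.0000e-04 -8.0000e-04  1.6000e-03  0.0000e+00
 -0.0000e+00] [0.5821 0.1862 0.13  ] [-0.2724 -0.9582  0.0872] [-0.2088 -0.963   0.1702] [0.5542 0.0709 0.1467]
10.41 [ 5.9540e-01  2.5490e-01 -1.9110e-01 -8.5900e-02  8.7300e-02  2.2118e+00
  4.0000e-03 -0.0000e+00 -2.0000e-04  1.0000e-04 -4.0000e-04  7.0000e-04
 -0.0000e+00  0.0000e+00  2.0000e-04 -8.0000e-04  1.6000e-03  0.0000e+00
 -0.0000e+00] [0.5821 0.1862 0.13  ] [-0.2724 -0.9582  0.0872] [-0.2088 -0.963   0.1702] [0.5542 0.0709 0.1467]
[0.00197453 0.00251684 0.00856853 0.0131875  0.01357214 0.2161401
 0.00434669]
```

Request:
jog_arm:
  deltas: [-0.03,-0.02,0,0,0,8,1,-0.07,-0.045,0,0,0,16,1,-0.11,-0.07,0,0,0,24,1,-0.15,-0.1,0,0,0,32,1,-0.19,-0.13,0,0,0,40,1,-0.23,-0.155,0,0,0,47,1,-0.27,-0.18,0,0,0,54,1,-0.31,-0.21,0,0,0,60,1]
  squeeze: 20

```text
time: 0.9
tool_pos: [0.417, 0.3716, 0.248]
tcp_rot: [-1.905, -2.498, 0.0]
wrist_force: [1.0, -0.4, 0.3]
width: 0.997
grip_force: 0.0
```

```bash
cat >> go.py <<'E'
d1=np.array([-.2724,-.9582,.0872]); d2=np.array([-.209,-.963,.168]); rs=np.array([.5825,.186,.13])
E
python3 - <<'E'
from go import *
delta(rs+[0,0,.075],Rtool(d1))
E
```

```text
t 0.9 shift mm [-222.7  110.6   42.9] turn deg [ 1.36 -4.88 31.17]
```

Request:
jog_arm:
  deltas: [-0.04,0.02,0.005,0,0,6,1,-0.085,0.042,0.01,0,0,12,1,-0.13,0.064,0.018,0,-1,18,1,-0.17,0.085,0.026,0.4,-2,24,1,-0.205,0.102,0.034,0.9,-3.5,29,1,-0.2225,0.1105,0.04,1.4,-4.9,31.2,1,-0.2225,0.1105,0.043,1.4,-4.9,31.2,1,-0.2225,0.1105,0.043,1.4,-4.9,31.2,1]

```text
time: 1.7
tool_pos: [0.5813, 0.1889, 0.2041]
tcp_rot: [2.46, 1.867, -0.112]
wrist_force: [-0.3, 0.8, 0.2]
width: 1.0
grip_force: 0.0
```

Run:
```python
from go import *
delta(rs+[0,0,-.004],Rtool(d1))
c=shot('side','side1.png');t=shot('top','top1.png')
print(readout.read_state()['wrist_force'],readout.read_state()['torque'])
cr=lambda im,x,y,w,h,k: cv2.resize(im[y:y+h,x:x+w],None,fx=k,fy=k,interpolation=cv2.INTER_CUBIC)
cv2.imwrite('pics/v1.png',np.vstack([cr(t['color'],170,180,150,75,4),cr(c['color'],240,220,150,75,4)]))
```

```text
t 1.7 shift mm [ 4.4  2.2 78. ] turn deg [-0.16  0.06  0.28]
[-0.7131521  -1.46672371 -0.20160722] [ 0.04242554  0.03146274 -0.02240717]
```

View pics/v1.png

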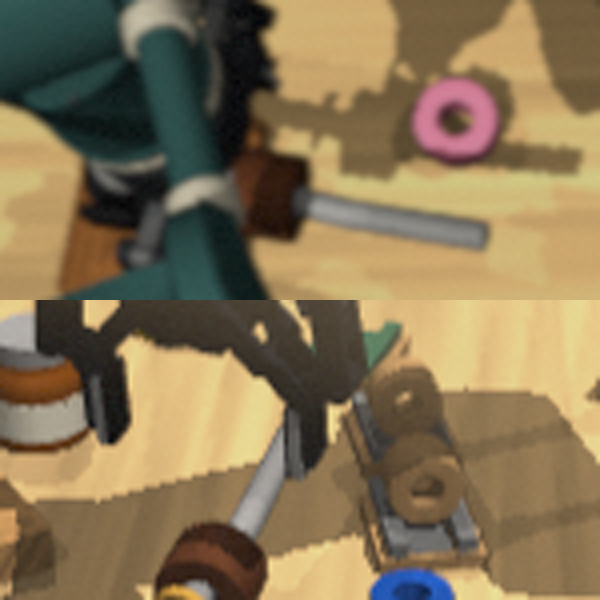

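The arm is now in view. The side view shows the fingertips at about pixels (267,255) and (315,264), straddling the rod above the collar, which is at about (293,286). I'll compare these with their projected positions.

Run:
```python
from go import *; from fit import c as C
s=readout.read_state(); Rt=R.from_rotvec(s['tcp_rot']).as_matrix()
for zz in(.004,.017):
  for y in(-.0425,-.057,.0425,.057): print(zz,y,[proj(C['side'],s['tool_pos']+Rt@[x,y,zz]).round(1) for x in(-.011,.011)])
for t in(.0,.045,.12): 
  p=rs+d1*min(t,.045)+d2*max(t-.045,0); print(t,proj(C['side'],p).round(1),proj(C['top'],p).round(1))
```

```text
0.004 -0.0425 [array([315.3, 258.4]), array([310.9, 265.2])]
0.004 -0.057 [array([322.9, 259.8]), array([318.6, 266.6])]
0.004 0.0425 [array([272.4, 250.8]), array([267.3, 257.2])]
0.004 0.057 [array([265.4, 249.6]), array([260.1, 255.9])]
0.017 -0.0425 [array([315.6, 264.4]), array([311.2, 271.2])]
0.017 -0.057 [array([323.1, 265.7]), array([318.9, 272.6])]
0.017 0.0425 [array([273.1, 256.6]), array([268. , 263.1])]
0.017 0.057 [array([266.1, 255.4]), array([260.9, 261.7])]
0.0 [292.  289.8] [236.5 227.9]
0.045 [301.1 276.2] [256.7 233. ]
0.12 [312.5 253.1] [290.8 238.8]
```

Request:
jog_arm:
  deltas: [0.0044,0.0022,0.015,0,0,0.3,1,0.0044,0.0022,0.03,0,0,0.3,1,0.0044,0.0022,0.045,0,0,0.3,1,0.0044,0.0022,0.058,0,0,0.3,1,0.0044,0.0022,0.068,0,0,0.3,1,0.0044,0.0022,0.075,0,0,0.3,0.6,0.0044,0.0022,0.0775,0,0,0.3,0.3,0.0044,0.0022,0.0775,0,0,0.3,0.3]

```text
time: 2.6
tool_pos: [0.5836, 0.1854, 0.1274]
tcp_rot: [2.465, 1.859, -0.109]
wrist_force: [-0.1, 0.2, 0.3]
width: 0.648
grip_force: 0.0
```

Run:
```python
from go import *
delta(rs+[0,0,-.004],Rtool(d1))
c=shot('side','side2.png')
s=readout.read_state();print(s['wrist_force'],s['torque'],s['width']*85,s['grip_force'])
cr=lambda im,x,y,w,h,k: cv2.resize(im[y:y+h,x:x+w],None,fx=k,fy=k,interpolation=cv2.INTER_CUBIC)
cv2.imwrite('pics/v2.png',cr(c['color'],250,240,90,75,7))
```

```text
t 2.6 shift mm [ 0.4 -1.3  1.3] turn deg [-0.03  0.05 -0.08]
[0.39528617 0.02836645 0.09446393] [ 0.08832138 -0.0821064  -0.03657922] 55.2692126644877 0.0
```

View pics/v2.png

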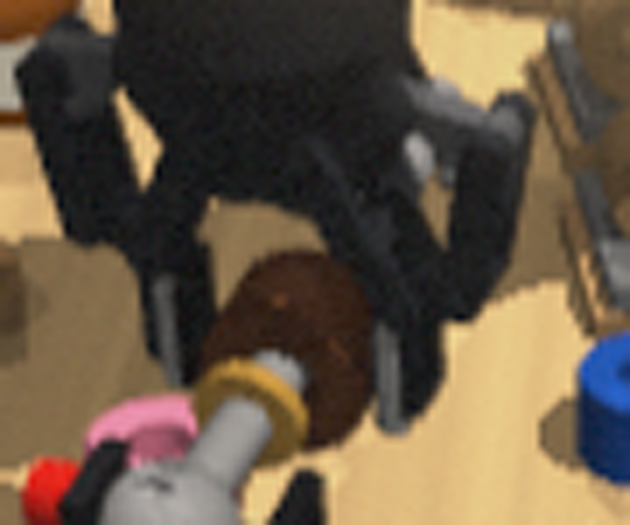

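The side view shows the pads straddling the collar at mid-height, with inner edges at x≈276 and 303 px and the collar between them. I'll correct by 1 mm and close a little at a time by feel.

Request:
jog_arm:
  deltas: [0,-0.001,0.001,0,0,0,0.24,0,-0.001,0.001,0,0,0,0.22,0,-0.001,0.001,0,0,0,0.2,0,-0.001,0.001,0,0,0,0.2]

```text
time: 3.05
tool_pos: [0.5829, 0.1858, 0.1271]
tcp_rot: [2.464, 1.859, -0.107]
wrist_force: [-0.1, -0.6, 0.1]
width: 0.598
grip_force: 0.0
```

```bash
cat > st.py <<'E'
from go import *
s=readout.read_state(); R0=R.from_rotvec(s['tcp_rot']).as_matrix()
print('t',round(s['time'],2),'F tool',(R0.T@s['wrist_force']).round(2),'M tool',(R0.T@s['torque']).round(3),'open',round(s['width']*85,2),'grip',s['grip_force'],'pos',s['tool_pos'].round(4))
E
python3 st.py
```

```text
t 3.05 F tool [-0.58  0.04 -0.03] M tool [ 0.029  0.008 -0.001] open 50.81 grip 0.0 pos [0.5829 0.1858 0.1271]
```

Request:
jog_arm:
  deltas: [0,0,0,0,0,0,0.19,0,0,0,0,0,0,0.18,0,0,0,0,0,0,0.17,0,0,0,0,0,0,0.16]
  squeeze: 20

```text
time: 3.45
tool_pos: [0.5827, 0.1857, 0.1267]
tcp_rot: [2.464, 1.859, -0.108]
wrist_force: [0.6, 0.3, 0.5]
width: 0.578
grip_force: 0.0
```

```bash
python3 st.py
```

```text
t 3.45 F tool [ 0.43  0.52 -0.52] M tool [-0.025  0.076  0.043] open 49.16 grip 0.0 pos [0.5827 0.1857 0.1267]
```

Request:
jog_arm:
  deltas: [0,0,0,0,0,0,0.15,0,0,0,0,0,0,0.14,0,0,0,0,0,0,0.13]

```text
time: 3.75
tool_pos: [0.5827, 0.1857, 0.1267]
tcp_rot: [2.464, 1.859, -0.108]
wrist_force: [0.1, -0.3, 0.6]
width: 0.563
grip_force: 1.4
```

```bash
python3 st.py
```

```text
t 3.75 F tool [-0.27  0.14 -0.55] M tool [ 0.032  0.08  -0.024] open 47.84 grip 1.4435566662438681 pos [0.5827 0.1857 0.1267]
```

Request:
jog_arm:
  deltas: [0,0,0,0,0,0,0.11,0,0,0,0,0,0,0.08,0,0,0,0,0,0,0]

```text
time: 4.05
tool_pos: [0.5828, 0.1857, 0.1268]
tcp_rot: [2.464, 1.859, -0.108]
wrist_force: [-0.0, -0.6, 1.5]
width: 0.554
grip_force: 19.9
```

```bash
python3 st.py
```

```text
t 4.05 F tool [-0.7   0.15 -1.41] M tool [ 0.013 -0.018 -0.031] open 47.13 grip 19.895165197278857 pos [0.5828 0.1857 0.1268]
```

Request:
jog_arm:
  deltas: [0,0,-0.0005,0,0,0,0,0,0,-0.001,0,0,0,0,0,0,-0.0015,0,0,0,0,0,0,-0.002,0,0,0,0,0,0,-0.0025,0,0,0,0]

```text
time: 4.55
tool_pos: [0.5827, 0.1859, 0.1292]
tcp_rot: [2.464, 1.859, -0.108]
wrist_force: [0.0, 1.2, -0.4]
width: 0.557
grip_force: 20.1
```

```bash
python3 st.py
```

```text
t 4.55 F tool [ 1.18 -0.31  0.33] M tool [-0.007  0.05   0.022] open 47.38 grip 20.091827242922875 pos [0.5827 0.1859 0.1292]
```

Request:
jog_arm:
  deltas: [-0.002,0,0,0,0,0,0,-0.004,0,0,0,0,0,0,-0.006,0,0,0,0,0,0,-0.008,0,0,0,0,0,0,-0.01,0,0,0,0,0,0,-0.01,0,0,0,0,0,0]

```text
time: 5.15
tool_pos: [0.5799, 0.176, 0.1301]
tcp_rot: [2.465, 1.858, -0.109]
wrist_force: [0.8, 0.6, -0.3]
width: 0.556
grip_force: 20.1
```

```bash
python3 st.py
```

```text
t 5.15 F tool [0.77 0.6  0.21] M tool [-0.06   0.073  0.   ] open 47.23 grip 20.095714083632856 pos [0.5799 0.176  0.1301]
```

Request:
jog_arm:
  deltas: [-0.002,0,0,0,0,0,0,-0.004,0,0,0,0,0,0,-0.006,0,0,0,0,0,0,-0.008,0,0,0,0,0,0,-0.01,0,0,0,0,0,0,-0.01,0,0,0,0,0,0]

```text
time: 5.75
tool_pos: [0.5772, 0.1665, 0.131]
tcp_rot: [2.465, 1.859, -0.108]
wrist_force: [0.1, -0.6, 0.5]
width: 0.554
grip_force: 20.1
```

```bash
python3 st.py
```

```text
t 5.75 F tool [-0.6   0.3  -0.49] M tool [0.038 0.02  0.017] open 47.12 grip 20.097590975460093 pos [0.5772 0.1665 0.131 ]
```

```bash
cat > plan.py <<'E'
from go import *
import sys
def pose(t):  # mm
    b=np.clip((t-29)/32,0,1); q=16*b*b+max(t-61,0)
    return (d1*t+(d2-d1)*q)/1000, Rtool(d1+(d2-d1)*b)
def rows(t0,t1,step=2):
    p0,R0=pose(t0)
    for t in np.arange(t0+step,t1+.01,step):
        p,Rt=pose(t); print(t,np.round(1000*R0.T@(p-p0),2),np.degrees(R.from_matrix(R0.T@Rt).as_rotvec()).round(2))
if __name__=='__main__': rows(float(sys.argv[1]),float(sys.argv[2]),float(sys.argv[3]))
E
for a in 20\ 36 36\ 52 52\ 68 68\ 140; do echo; python3 plan.py $a 4; done
```

```text
24.0 [-4.  0. -0.] [0. 0. 0.]
28.0 [-8.  0. -0.] [0. 0. 0.]
32.0 [-1.2e+01  1.0e-02 -1.0e-02] [-0.03 -0.44 -0.33]
36.0 [-16.     0.05  -0.06] [-0.08 -1.02 -0.78]

40.0 [-4.    0.02 -0.02] [-0.05 -0.59 -0.45]
44.0 [-7.99  0.06 -0.08] [-0.1  -1.17 -0.9 ]
48.0 [-11.98   0.14  -0.18] [-0.16 -1.75 -1.35]
52.0 [-15.97   0.25  -0.33] [-0.23 -2.34 -1.8 ]

56.0 [-4.    0.02 -0.02] [-0.07 -0.58 -0.45]
60.0 [-7.99  0.06 -0.08] [-0.14 -1.17 -0.9 ]
64.0 [-11.99   0.13  -0.17] [-0.16 -1.31 -1.01]
68.0 [-15.98   0.2   -0.26] [-0.16 -1.31 -1.01]

72.0 [-4. -0. -0.] [0. 0. 0.]
76.0 [-8. -0. -0.] [0. 0. 0.]
80.0 [-12.  -0.  -0.] [0. 0. 0.]
84.0 [-15.99  -0.    -0.  ] [0. 0. 0.]
88.0 [-19.99  -0.    -0.  ] [0. 0. 0.]
92.0 [-23.99   0.     0.  ] [0. 0. 0.]
96.0 [-27.99  -0.    -0.  ] [0. 0. 0.]
100.0 [-31.99  -0.    -0.  ] [0. 0. 0.]
104.0 [-35.99  -0.    -0.  ] [0. 0. 0.]
108.0 [-39.99  -0.    -0.  ] [0. 0. 0.]
112.0 [-43.98  -0.    -0.  ] [0. 0. 0.]
116.0 [-47.98  -0.    -0.  ] [0. 0. 0.]
120.0 [-51.98  -0.    -0.  ] [0. 0. 0.]
124.0 [-55.98  -0.    -0.  ] [0. 0. 0.]
128.0 [-59.98  -0.    -0.  ] [0. 0. 0.]
132.0 [-63.98  -0.    -0.  ] [0. 0. 0.]
136.0 [-67.98  -0.    -0.  ] [0. 0. 0.]
140.0 [-71.97  -0.    -0.  ] [0. 0. 0.]
```

Request:
jog_arm:
  deltas: [-0.002,0,0,0,0,0,0,-0.004,0,0,0,0,0,0,-0.006,0,0,0,0,0,0,-0.008,0,0,0,0,0,0,-0.008,0,0,0,0,0,0]

```text
time: 6.25
tool_pos: [0.575, 0.1588, 0.1317]
tcp_rot: [2.465, 1.858, -0.109]
wrist_force: [0.2, -0.7, -0.2]
width: 0.554
grip_force: 20.1
```

```bash
python3 st.py
```

```text
t 6.25 F tool [-0.6   0.42  0.29] M tool [-0.033  0.06   0.035] open 47.05 grip 20.098832504022823 pos [0.575  0.1588 0.1317]
```

Request:
jog_arm:
  deltas: [-0.002,0,0,0,-0.1,-0.1,0,-0.004,0,0,0,-0.4,-0.3,0,-0.006,0,0,0,-0.7,-0.5,0,-0.008,0.0001,-0.0001,-0.1,-1.0,-0.8,0,-0.008,0.0001,-0.0001,-0.1,-1.0,-0.8,0]

```text
time: 6.75
tool_pos: [0.5729, 0.1513, 0.1324]
tcp_rot: [2.441, 1.869, -0.129]
wrist_force: [-0.8, -0.0, -1.2]
width: 0.559
grip_force: 20.1
```

```bash
python3 st.py
```

```text
t 6.75 F tool [-0.11 -0.76  1.26] M tool [0.028 0.007 0.02 ] open 47.56 grip 20.10139003558919 pos [0.5729 0.1513 0.1324]
```

Request:
jog_arm:
  deltas: [-0.002,0,0,0,-0.3,-0.2,0,-0.004,0,0,0,-0.6,-0.45,0,-0.006,0,-0.0001,-0.1,-0.9,-0.7,0,-0.008,0.0001,-0.0001,-0.1,-1.2,-0.9,0,-0.008,0.0001,-0.0001,-0.1,-1.2,-0.9,0]

```text
time: 7.25
tool_pos: [0.5709, 0.1436, 0.1334]
tcp_rot: [2.415, 1.879, -0.153]
wrist_force: [0.1, 0.6, 0.0]
width: 0.554
grip_force: 20.1
```

```bash
python3 st.py;sleep 0; python3 -c "
from h import *
c=shot('top','t3.png')"; python3 st.py
```

```text
t 7.25 F tool [ 0.61 -0.04 -0.13] M tool [ 0.007  0.076 -0.009] open 47.07 grip 20.102222610500178 pos [0.5709 0.1436 0.1334]
t 7.3 F tool [-0.42  0.61  0.94] M tool [0.051 0.078 0.029] open 47.27 grip 20.101848047168573 pos [0.571  0.1437 0.1334]
```

Still running free. Continuing from 44 to 52.

Request:
jog_arm:
  deltas: [-0.002,0,0,0,-0.3,-0.2,0,-0.004,0,0,0,-0.6,-0.45,0,-0.006,0,-0.0001,-0.1,-0.9,-0.7,0,-0.008,0.0001,-0.0001,-0.1,-1.2,-0.9,0,-0.008,0.0001,-0.0001,-0.1,-1.2,-0.9,0]

```text
time: 7.8
tool_pos: [0.5691, 0.1359, 0.1345]
tcp_rot: [2.389, 1.889, -0.177]
wrist_force: [0.2, -0.4, 0.4]
width: 0.552
grip_force: 20.1
```

```bash
python3 st.py
```

```text
t 7.8 F tool [-0.35  0.32 -0.34] M tool [0.06  0.117 0.023] open 46.93 grip 20.10195421803587 pos [0.5691 0.1359 0.1345]
```

Request:
jog_arm:
  deltas: [-0.002,0,0,0,-0.3,-0.2,0,-0.004,0,0,0,-0.6,-0.45,0,-0.004,0,0,0,-0.6,-0.45,0]

```text
time: 8.1
tool_pos: [0.5682, 0.132, 0.1351]
tcp_rot: [2.376, 1.894, -0.189]
wrist_force: [-1.0, -0.2, -0.8]
width: 0.554
grip_force: 20.1
```

```bash
python3 st.py
```

```text
t 8.1 F tool [-0.34 -0.95  0.85] M tool [-0.022  0.071 -0.011] open 47.09 grip 20.101977366573465 pos [0.5682 0.132  0.1351]
```

Request:
jog_arm:
  deltas: [-0.002,0,0,0,-0.3,-0.2,0,-0.004,0,0,0,-0.6,-0.45,0,-0.006,0.0001,-0.0001,-0.1,-0.7,-0.55,0,-0.008,0.0001,-0.0001,-0.1,-0.7,-0.55,0,-0.008,0.0001,-0.0001,-0.1,-0.7,-0.55,0]

```text
time: 8.6
tool_pos: [0.5665, 0.1242, 0.1365]
tcp_rot: [2.36, 1.9, -0.202]
wrist_force: [-0.1, -0.3, -0.8]
width: 0.556
grip_force: 20.1
```

```bash
python3 st.py
python3 - <<'E'
from go import *
from plan import pose
# consistency with the plan: offset from ideal path at t=64.. (start t=0 at lifted pose)
s=readout.read_state(); p0=np.array([.5827,.1859,.1292])
p,Rt=pose(64); print(1000*(Rt.T@(s['tool_pos']-p0-p)), 'rot err',np.degrees((R.from_matrix(Rt).inv()*R.from_rotvec(s['tcp_rot'])).as_rotvec()))
c=shot('side','s4.png'); t=shot('top','t4.png')
cr=lambda im,x,y,w,h,k: cv2.resize(im[y:y+h,x:x+w],None,fx=k,fy=k,interpolation=cv2.INTER_CUBIC)
cv2.imwrite('pics/v4.png',np.hstack([cr(t['color'],210,200,95,75,4.2),cr(c['color'],260,225,90,75,4.2)]))
E
```

```text
t 8.6 F tool [-0.15  0.01  0.84] M tool [-0.005  0.141  0.027] open 47.23 grip 20.102313129833647 pos [0.5665 0.1242 0.1365]
[-0.2901226   0.1027526  -0.12324142] rot err [ 0.08317353 -0.06314334  0.07911912]
```

View pics/v4.png

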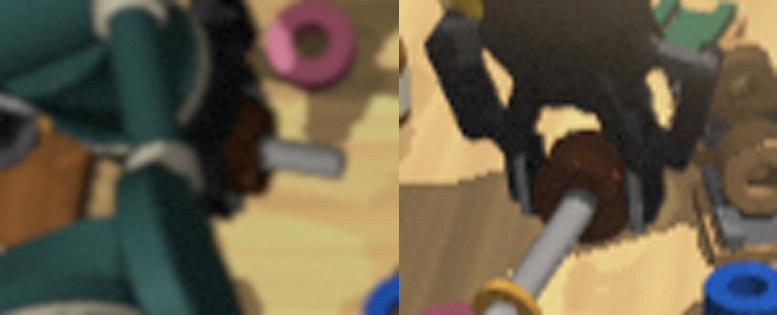

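The collar is past the bend and the rod runs through the middle of its bore, with the tip still about 40 mm ahead. I'll keep pulling along the second segment.

Request:
jog_arm:
  deltas: [-0.002,0,0,0,0,0,0,-0.004,0,0,0,0,0,0,-0.006,0,0,0,0,0,0,-0.008,0,0,0,0,0,0,-0.01,0,0,0,0,0,0,-0.012,0,0,0,0,0,0,-0.012,0,0,0,0,0,0]

```text
time: 9.4
tool_pos: [0.564, 0.1126, 0.1385]
tcp_rot: [2.36, 1.899, -0.202]
wrist_force: [-0.9, -0.2, -0.5]
width: 0.554
grip_force: 20.1
```

```bash
python3 st.py
```

```text
t 9.4 F tool [-0.31 -0.82  0.53] M tool [-0.024  0.06  -0.062] open 47.09 grip 20.102673092276007 pos [0.564  0.1126 0.1385]
```

Request:
jog_arm:
  deltas: [-0.002,0,0,0,0,0,0,-0.004,0,0,0,0,0,0,-0.006,0,0,0,0,0,0,-0.008,0,0,0,0,0,0,-0.01,0,0,0,0,0,0,-0.012,0,0,0,0,0,0,-0.012,0,0,0,0,0,0]

```text
time: 10.1
tool_pos: [0.5615, 0.1011, 0.1405]
tcp_rot: [2.36, 1.9, -0.202]
wrist_force: [-0.4, -0.2, -0.7]
width: 0.551
grip_force: 20.1
```

```bash
python3 st.py; python3 -c "
from h import *
c=shot('top','t5.png')"; python3 st.py
```

```text
t 10.1 F tool [-0.14 -0.36  0.7 ] M tool [-0.001  0.097 -0.004] open 46.82 grip 20.10282168225899 pos [0.5615 0.1011 0.1405]
t 10.15 F tool [-0.14  0.65  0.74] M tool [-0.018  0.099 -0.056] open 46.81 grip 20.102935022567863 pos [0.5616 0.1012 0.1405]
```

Request:
jog_arm:
  deltas: [-0.002,0,0,0,0,0,0,-0.004,0,0,0,0,0,0,-0.006,0,0,0,0,0,0,-0.008,0,0,0,0,0,0,-0.01,0,0,0,0,0,0,-0.012,0,0,0,0,0,0,-0.014,0,0,0,0,0,0]

```text
time: 10.85
tool_pos: [0.5586, 0.0877, 0.1429]
tcp_rot: [2.36, 1.9, -0.202]
wrist_force: [-0.2, -0.0, 0.0]
width: 0.556
grip_force: 20.1
```

```bash
python3 st.py
```

```text
t 10.85 F tool [-0.06 -0.21 -0.02] M tool [-0.006  0.106  0.01 ] open 47.28 grip 20.103525137710108 pos [0.5586 0.0877 0.1429]
```

Request:
jog_arm:
  deltas: [-0.002,0,0,0,0,0,0,-0.004,0,0,0,0,0,0,-0.006,0,0,0,0,0,0,-0.008,0,0,0,0,0,0,-0.01,0,0,0,0,0,0,-0.012,0,0,0,0,0,0,-0.014,0,0,0,0,0,0]

```text
time: 11.55
tool_pos: [0.5556, 0.0742, 0.1453]
tcp_rot: [2.36, 1.9, -0.202]
wrist_force: [-0.1, 0.1, 0.2]
width: 0.556
grip_force: 20.1
```

```bash
python3 st.py
```

```text
t 11.55 F tool [ 0.02 -0.11 -0.18] M tool [-0.037  0.002  0.01 ] open 47.3 grip 20.10291545641479 pos [0.5556 0.0742 0.1453]
```

Request:
jog_arm:
  deltas: [-0.002,0,0,0,0,0,0,-0.004,0,0,0,0,0,0,-0.006,0,0,0,0,0,0,-0.008,0,0,0,0,0,0,-0.01,0,0,0,0,0,0,-0.012,0,0,0,0,0,0,-0.014,0,0,0,0,0,0]

```text
time: 12.25
tool_pos: [0.5528, 0.0608, 0.1476]
tcp_rot: [2.36, 1.9, -0.202]
wrist_force: [0.6, 0.2, -0.9]
width: 0.552
grip_force: 20.2
```

```bash
python3 st.py
```

```text
t 12.25 F tool [0.53 0.57 0.85] M tool [-0.108  0.135 -0.029] open 46.94 grip 20.17228357715993 pos [0.5528 0.0608 0.1476]
```

Request:
jog_arm:
  deltas: [-0.003,0,0,0,0,0,0,-0.006,0,0,0,0,0,0,-0.009,0,0,0,0,0,0,-0.012,0,0,0,0,0,0,-0.016,0,0,0,0,0,0,-0.021,0,0,0,0,0,0,-0.027,0,0,0,0,0,0,-0.034,0,0,0,0,0,0]

```text
time: 13.05
tool_pos: [0.5455, 0.0277, 0.1534]
tcp_rot: [2.359, 1.9, -0.202]
wrist_force: [0.0, 0.4, 0.9]
width: 0.553
grip_force: 20.3
```

```bash
python3 st.py
python3 - <<'E'
from go import *
from h import *
cy=R.from_euler('z',-.2202).as_matrix()@[0,-1.,0]
delta([.5495,-.2973,.110],Rtool(cy))
c=shot('side','s6.png'); t=shot('top','t6.png')
cr=lambda im,x,y,w,h,k: cv2.resize(im[y:y+h,x:x+w],None,fx=k,fy=k,interpolation=cv2.INTER_CUBIC)
cv2.imwrite('pics/v6.png',np.hstack([cr(t['color'],220,200,95,75,4.2),cr(c['color'],270,200,90,75,4.2)]))
E
```

```text
t 13.05 F tool [ 0.29 -0.08 -0.91] M tool [0.015 0.068 0.042] open 46.97 grip 20.31778038834659 pos [0.5455 0.0277 0.1534]
t 13.05 shift mm [-304.7   73.3   96.3] turn deg [-0.05  9.74  0.3 ]
```

View pics/v6.png

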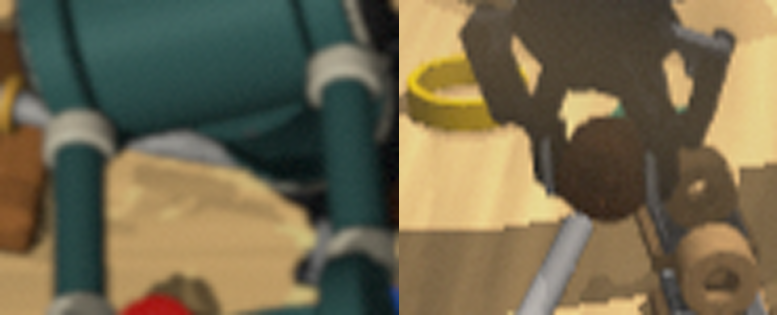

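The collar is off: the side view shows the rod tip standing clear of it. Now the move to above the cradle.

Request:
jog_arm:
  deltas: [-0.008,0.002,0.002,0,0.2,0,0,-0.023,0.0055,0.006,0,0.7,0,0,-0.042,0.01,0.011,0,1.3,0,0,-0.064,0.015,0.017,0,2,0,0,-0.087,0.021,0.024,0,2.7,0,0,-0.11,0.0265,0.031,0,3.5,0.1,0,-0.133,0.032,0.0375,0,4.2,0.1,0,-0.156,0.037,0.044,0,5,0.1,0]

```text
time: 13.95
tool_pos: [0.5472, -0.1386, 0.1362]
tcp_rot: [2.408, 1.935, -0.1]
wrist_force: [-0.2, -0.4, -0.3]
width: 0.553
grip_force: 20.3
```

Run:
```python
from go import *
cy=R.from_euler('z',-.2202).as_matrix()@[0,-1.,0]
delta([.5495,-.2973,.120],Rtool(cy))
```

```text
t 13.95 shift mm [-152.7   36.4   28.8] turn deg [-0.04  4.71  0.2 ]
```

Request:
jog_arm:
  deltas: [-0.023,0.0055,0.0045,0,0.7,0,0,-0.046,0.011,0.009,0,1.4,0,0,-0.069,0.0165,0.013,0,2.1,0,0,-0.092,0.022,0.0175,0,2.8,0.1,0,-0.115,0.0275,0.022,0,3.6,0.1,0,-0.136,0.0325,0.0255,0,4.3,0.2,0,-0.148,0.0355,0.028,0,4.7,0.2,0,-0.1525,0.0365,0.029,0,4.7,0.2,0]

```text
time: 14.75
tool_pos: [0.5494, -0.2973, 0.1197]
tcp_rot: [-2.454, -1.961, 0.002]
wrist_force: [1.0, 0.3, -1.3]
width: 0.555
grip_force: 20.3
```

Request:
jog_arm:
  deltas: [0,0,0,0,0,0,0,0,0,0.015,0,0,0,0,0,0,0.03,0,0,0,0,0,0,0.045,0,0,0,0,0,0,0.055,0,0,0,0,0,0,0.055,0,0,0,0]

```text
time: 15.35
tool_pos: [0.5478, -0.2943, 0.0618]
tcp_rot: [-2.448, -1.961, 0.005]
wrist_force: [0.1, 0.6, -0.5]
width: 0.556
grip_force: 20.3
```

```bash
python3 st.py
python3 - <<'E'
from go import *
cy=R.from_euler('z',-.2202).as_matrix()@[0,-1.,0]
delta([.5495,-.2973,.0405],Rtool(cy))
c=shot('side','s7.png'); t=shot('top','t7.png')
cr=lambda im,x,y,w,h,k: cv2.resize(im[y:y+h,x:x+w],None,fx=k,fy=k,interpolation=cv2.INTER_CUBIC)
cv2.imwrite('pics/v7.png',np.hstack([cr(t['color'],425,215,60,70,6),cr(c['color'],300,205,60,70,7)[:420]]))
E
```

```text
t 15.35 F tool [ 0.64 -0.03  0.48] M tool [ 0.025 -0.038 -0.02 ] open 47.23 grip 20.332530663509374 pos [ 0.5478 -0.2943  0.0618]
t 15.35 shift mm [-2.6  2.4 21.3] turn deg [-0.34 -0.06  0.03]
```

View pics/v7.png

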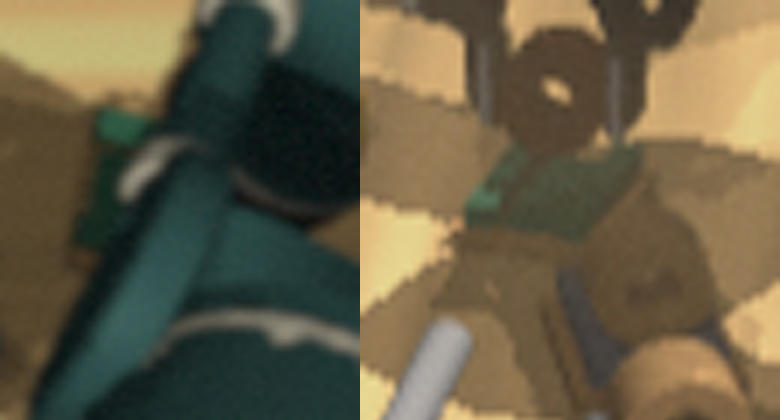

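The side view shows the collar held level over the green cradle, its near face at about pixel (328,218) and the near-left rail corner at about (315,235). I'll check both against projection.

Run:
```python
from go import *; from fit import c as C
s=readout.read_state(); Rt=R.from_rotvec(s['tcp_rot']).as_matrix()
S=C['side']; print('face',proj(S,s['tool_pos']+Rt@[.016,0,-.001]).round(1),'pads near inner',[proj(S,s['tool_pos']+Rt@[.011,y,.012]).round(1) for y in(.0236,-.0236)])
Rz=R.from_euler('z',-.2202).as_matrix()
for a,b in((1,1),(1,-1),(-1,-1),(-1,1)): print(a,b,proj(S,np.array([.5495,-.2973,0])+Rz@[a*.027,b*.04,.022]).round(1))
print('inner left rail near',proj(S,np.array([.5495,-.2973,0])+Rz@[.015,.04,.022]).round(1))
```

```text
face [325.1 219.2] pads near inner [array([317.9, 221.6]), array([333.4, 223.5])]
1 1 [313.9 234.7]
1 -1 [321.9 223.5]
-1 -1 [339.  225.6]
-1 1 [331.8 237.1]
inner left rail near [317.8 235.2]
```

Request:
jog_arm:
  deltas: [-0.0012,0.0012,0.004,-0.1,0,0,0,-0.0026,0.0024,0.008,-0.3,0,0,0,-0.0026,0.0024,0.012,-0.3,0,0,0,-0.0026,0.0024,0.015,-0.3,0,0,0,-0.0026,0.0024,0.017,-0.3,0,0,0,-0.0026,0.0024,0.017,-0.3,0,0,0]

```text
time: 16.05
tool_pos: [0.5511, -0.2987, 0.0475]
tcp_rot: [2.45, 1.962, 0.003]
wrist_force: [0.2, 0.0, -1.3]
width: 0.551
grip_force: 20.3
```

```bash
python3 st.py
python3 - <<'E'
from go import *
cy=R.from_euler('z',-.2202).as_matrix()@[0,-1.,0]
delta([.5495,-.2973,.0405],Rtool(cy))
E
```

```text
t 16.05 F tool [0.09 0.22 1.26] M tool [-0.018  0.01  -0.05 ] open 46.83 grip 20.33265818566946 pos [ 0.5511 -0.2987  0.0475]
t 16.05 shift mm [ 1.  -1.9  7. ] turn deg [ 0.21  0.02 -0.01]
```

Request:
jog_arm:
  deltas: [0.0005,-0.0007,0.0015,0,0,0,0,0.001,-0.0015,0.003,0.2,0,0,0,0.001,-0.0015,0.0045,0.2,0,0,0,0.001,-0.0015,0.005,0.2,0,0,0,0.001,-0.0015,0.005,0.2,0,0,0]

```text
time: 16.55
tool_pos: [0.5501, -0.2976, 0.0428]
tcp_rot: [2.452, 1.963, 0.0]
wrist_force: [-0.9, 1.4, 0.3]
width: 0.557
grip_force: 20.3
```

```bash
python3 st.py
```

```text
t 16.55 F tool [ 1.16 -1.16 -0.26] M tool [-0.003  0.011 -0.048] open 47.35 grip 20.332728035817524 pos [ 0.5501 -0.2976  0.0428]
```

Request:
jog_arm:
  deltas: [0,0,0.0003,0,0,0,0,0,0,0.0006,0,0,0,0,0,0,0.001,0,0,0,0,0,0,0.001,0,0,0,0]

```text
time: 16.95
tool_pos: [0.5503, -0.2977, 0.0421]
tcp_rot: [2.451, 1.963, 0.0]
wrist_force: [-0.0, 0.8, 0.7]
width: 0.555
grip_force: 20.4
```

```bash
python3 st.py
```

```text
t 16.95 F tool [ 0.81 -0.22 -0.69] M tool [ 0.037  0.051 -0.045] open 47.19 grip 20.387716690877085 pos [ 0.5503 -0.2977  0.0421]
```

Request:
jog_arm:
  deltas: [0,0,0.0003,0,0,0,0,0,0,0.0006,0,0,0,0,0,0,0.0008,0,0,0,0,0,0,0.0008,0,0,0,0]

```text
time: 17.35
tool_pos: [0.5505, -0.2976, 0.0417]
tcp_rot: [2.451, 1.963, 0.001]
wrist_force: [-0.6, 2.0, 4.6]
width: 0.552
grip_force: 20.6
```

```bash
python3 st.py
```

```text
t 17.35 F tool [ 1.86 -0.98 -4.57] M tool [ 0.143  0.203 -0.001] open 46.9 grip 20.584023490724803 pos [ 0.5505 -0.2976  0.0417]
```

Request:
jog_arm:
  deltas: [0,0,0.0002,0,0,0,0,0,0,0.0004,0,0,0,0,0,0,0.0006,0,0,0,0,0,0,0.0006,0,0,0,0]

```text
time: 17.75
tool_pos: [0.5506, -0.2976, 0.0415]
tcp_rot: [2.451, 1.963, 0.001]
wrist_force: [-1.8, 2.6, 7.2]
width: 0.553
grip_force: 20.7
```

```bash
python3 st.py
```

```text
t 17.75 F tool [ 2.16 -2.37 -7.21] M tool [ 0.333  0.237 -0.02 ] open 47.05 grip 20.72925672338286 pos [ 0.5506 -0.2976  0.0415]
```

Request:
jog_arm:
  deltas: [0,-0.0004,0,0,0,0,0,0,-0.0008,0.0001,0,0,0,0,0,-0.0012,0.0002,0,0,0,0,0,-0.0012,0.0002,0,0,0,0]

```text
time: 18.15
tool_pos: [0.5503, -0.2977, 0.0416]
tcp_rot: [2.45, 1.961, 0.003]
wrist_force: [-0.4, 2.6, 5.4]
width: 0.556
grip_force: 20.9
```

```bash
python3 st.py
```

```text
t 18.15 F tool [ 2.44 -0.97 -5.44] M tool [-0.054  0.252  0.003] open 47.29 grip 20.86019070903717 pos [ 0.5503 -0.2977  0.0416]
```

Request:
jog_arm:
  deltas: [0,0,0,0,0.5,0,0,0,0,0,0,1,0,0,0,0,0.0002,0,1.5,0,0,0,0,0.0002,0,1.5,0,0]

```text
time: 18.55
tool_pos: [0.5504, -0.298, 0.0417]
tcp_rot: [-2.442, -1.955, -0.035]
wrist_force: [-0.9, 1.8, 8.2]
width: 0.554
grip_force: 20.9
```

```bash
python3 st.py
```

```text
t 18.55 F tool [ 1.78 -1.26 -8.12] M tool [ 0.023  0.208 -0.059] open 47.08 grip 20.862945657157468 pos [ 0.5504 -0.298   0.0417]
```

Request:
jog_arm:
  deltas: [0,0,-0.0003,0,0,0,0.1,0,0,-0.0003,0,0,0,0.13,0,0,-0.0003,0,0,0,0.15,0,0,-0.0003,0,0,0,0.18,0,0,-0.0003,0,0,0,0.21,0,0,-0.0003,0,0,0,0.25]

```text
time: 19.15
tool_pos: [0.5487, -0.2972, 0.04]
tcp_rot: [-2.44, -1.954, -0.032]
wrist_force: [-0.2, 0.2, -0.5]
width: 0.627
grip_force: 0.0
```

```bash
python3 st.py
```

```text
t 19.15 F tool [ 0.09 -0.25  0.49] M tool [-0.029 -0.068  0.011] open 53.28 grip 0.0 pos [ 0.5487 -0.2972  0.04  ]
```

Request:
jog_arm:
  deltas: [0,0,-0.001,0,0,0,0.4,0,0,-0.001,0,0,0,0.6,0,0,-0.001,0,0,0,0.7,0,0,-0.008,0,0,0,0.8,0,0,-0.025,0,0,0,0.8,0,0,-0.05,0,0,0,0.8,0,0,-0.085,0,0,0,0.8,0,0,-0.12,0,0,0,0.8]

```text
time: 19.95
tool_pos: [0.5482, -0.3004, 0.1628]
tcp_rot: [-2.441, -1.954, -0.032]
wrist_force: [-0.6, 0.2, 0.4]
width: 0.899
grip_force: 0.0
```

Request:
jog_arm:
  deltas: [0.02,-0.03,-0.02,0,0,0,0.8,0.03,-0.07,-0.03,0,0,0,0.8,0.03,-0.11,-0.03,0,0,0,0.8,0.03,-0.15,-0.03,0,0,0,0.8,0.03,-0.17,-0.03,0,0,0,0.8,0.03,-0.17,-0.03,0,0,0,0.8]

```text
time: 20.55
tool_pos: [0.3867, -0.234, 0.1923]
tcp_rot: [-2.442, -1.954, -0.032]
wrist_force: [-0.3, -0.5, 0.1]
width: 0.895
grip_force: 0.0
```

```bash
python3 st.py
python3 - <<'E'
from go import *; from fit import c as C
t=shot('top','t9.png')['color'].astype(int); s=shot('side','s9.png')['color'].astype(int)
for n,im,(x0,x1,y0,y1) in(('top',t,(425,490,220,280)),('side',s,(305,350,205,245))):
    k=im[y0:y1,x0:x1]; b,g,r=k[...,0],k[...,1],k[...,2]
    gr=(g>r+12); dk=(r>g+12)&(r<115)&(g<75)
    for nm,m in(('green',gr),('dark',dk)):
        m=cv2.morphologyEx(m.astype(np.uint8),cv2.MORPH_OPEN,np.ones((2,2)))
        ys,xs=np.nonzero(m); print(n,nm,len(xs),xs.mean()+x0 if len(xs) else'',ys.mean()+y0 if len(xs) else'',cv2.minAreaRect(np.c_[xs,ys].astype(np.float32)) if len(xs)>5 else '')
    print(n); 
p=lambda dx,dy,z:np.array([.5495,-.2973,0])+R.from_euler('z',-.2202).as_matrix()@[dx,dy,z]
for d in((0,0,.041),(0,.016,.058),(0,-.016,.058),(.024,.016,.041),(.024,-.016,.041),(-.024,.016,.041),(-.024,-.016,.041)): print(d,proj(C['top'],p(*d)).round(1),proj(C['side'],p(*d)).round(1))
k=t[225:272,432:482]; b,g,r=k[...,0],k[...,1],k[...,2]
for row in range(0,47,2): print(''.join('G' if g[row,i]>r[row,i]+12 else '#' if r[row,i]<115 and g[row,i]<75 else '.' for i in range(50)))
E
```

```text
t 20.55 F tool [-0.51 -0.18 -0.1 ] M tool [0.014 0.037 0.007] open 76.1 grip 0.0 pos [ 0.3867 -0.234   0.1923]
top green 469 461.2601279317697 256.07036247334753 ((41.72776794433594, 35.39253234863281), (63.155460357666016, 31.47028350830078), 33.310630798339844)
top dark 456 461.3728070175439 251.42763157894737 ((38.43303298950195, 33.34785461425781), (31.084514617919922, 32.563011169433594), 25.64100456237793)
top
side green 47 324.78723404255317 235.63829787234042 ((19.84831428527832, 30.657302856445312), (16.48969841003418, 4.946908950805664), 12.994616508483887)
side dark 65 327.4 229.69230769230768 ((22.155174255371094, 24.63793182373047), (11.817581176757812, 7.615774154663086), 23.198591232299805)
side
(0, 0, 0.041) [458.1 245.7] [326.7 224.2]
(0, 0.016, 0.058) [452.5 243.1] [325.2 221.2]
(0, -0.016, 0.058) [466.8 246. ] [328.3 216.8]
(0.024, 0.016, 0.041) [452.9 234. ] [317.3 225.5]
(0.024, -0.016, 0.041) [466.9 236.8] [320.5 221.1]
(-0.024, 0.016, 0.041) [449.2 254.7] [333.1 227.5]
(-0.024, -0.016, 0.041) [463.3 257.6] [336. 223.]
...........................................
[... 480 characters left out ...]
GGGGG############################....
.........GGGGGGGGG##################GGG######.....
........GGGGGGGGGG##################GGG####.......
......GGGGGGGGGGG##################GGGG#####......
......GGGGGGGGGGG##################GGGG####.......
......GGGGGGGGGGGG################GGGG########....
...........######GGGGG##########GGGGGG########....
..........###############GGGGGGGGGGGGGGG#####.....
.............####################GGGGGG#####......
...............############################.......
.......................################..#########
................................##############GGGG
....................................##########GGGG
................................#########..##GGGGG
```

Run:
```python
import cv2
s=cv2.imread('pics/s9.png').astype(int)[208:246,306:350]
for row in s: print(''.join('G' if g>r+8 else '#' if r<105 and r>g else '+' if r<150 else '.' for b,g,r in row))
```

```text
............................................
............................................
............................................
............................................
+++++.......................................
++++++++++++................................
++++++++++++++........+.....................
+++++++++++++++++..+####++..................
++++++++++.++++++#########++................
++++++++++.+++++############+...............
++++++++++++++++#############...............
++.++++++++++++#+############+..............
++..+.+++++++++###############..............
++..+...++++++################+.............
+++.....+.++++######++#########++++.........
+++.+..++++++#######+++#######+++++++.......
+..+++..+++++########++#######+++++++++.....
++.......++++##################++++++++++++.
+++.....+++++##################++#++++++++++
+.+.....+++++##################++#++++++++++
+.....+++++++##################+##++++++++++
+++..+..++++++#################+##++++++++++
+....+..++++++####################++++++++++
...+.++++++GGGG##################++#++++++++
......++++GGGGG+################+++#++++++++
.......+++GGGG+#########+GG#####++++++++++++
.......++GGGGG++GGG+G+#+GGG+##+........+++++
........+++G+++GGGGGGGGGGGGG#+..........++++
.........++++++GGGGGGGGGGGG++............+++
.........#+#++++GGGGGG++++++..............++
.......++++++.++++++++++++#++.............++
......+++++++++++++..+#+##+++..............+
........+++++++++++++++++++++.....++++++...+
...............++++++++++#++++.+++++++++++.+
.....................++++##+++++++++++++++++
......................+++##++++++++..+++++++
......................++++#+++++++..+##+++++
......................#+++##+++++++++###++++
```

```bash
python3 -c "
from workcell import finish_job
print(finish_job())"
```

```text
the job is handed in; nothing more can be done
None
```

The walnut collar is off the mandrel and resting on both green rails about midway along. The arm is clear and the job is handed in; force readings between moves never passed about 2 N while it was on the rod.

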